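# Seat the spin-dryer basket on its drive

### The arm

A 6-joint arm with a two-finger parallel gripper is mounted at the origin on the work surface. World frame = base frame: x ahead of the robot, y to its left, z up, the work surface at z = 0. Lengths are in m, angles in rad, forces in N, time in s.
With the tool pointing down it reaches from about 0.4 to 0.925 m from the base axis. Payload 3.4 kg.
Tool frame: the origin (TCP) lies midway between the tips of the shut fingers; the grasp point (between the pads) lies 19 mm behind it; z points along the fingers, y is the line along which they close (so a half turn about z gives the same grasp; the last joint's range is limited). The gripper opens to 85 mm and grips with 20 to 120 N. Pads are 22 mm wide; open, the fingers measure 114 mm over their backs; the gripper's body (76 mm by 85 mm) begins 54 mm behind the grasp point. The pads swing forward as they close: fully open they stand 13 mm farther back than shut.
Start: joints at [-1.234, 0.307, 1.506, -0, 1.328, -0.073], TCP at [0.23, -0.527, 0.231] pointing down, gripper open.
Joint ranges: [-3.12, 3.12], [-1.05, 2.28], [0.14, 2.33], [-1.42, 4.57], [0.1, 2.73], [-2.68, 2.68]. Speed limits (rad/s): [2.57, 2.57, 3.14, 3.14, 3.14, 3.14].

### API

Orientations are given as a unit quaternion [x, y, z, w].
In Python, from rig import ctrl gives the robot as it stands. Calls block until the motion is done:
- ctrl.goto(position, orientation): joint-space move of the TCP to a pose.
- ctrl.line_to(position, ori=None, max_speed=0.15): straight line of the TCP; ori=None keeps the orientation; max_speed is the mean speed in m/s.
- ctrl.move_joints(angles): joint-space move.
- ctrl.command_gripper(opening): opening from 0.0 (shut) to 1.0 (fully open); the grip force is fixed at half the most; returns when the fingers have stopped.
- ctrl.hold(seconds).
- ctrl.inverse_kinematics(position, orientation): joint angles nearest the present ones, or None.
- ctrl.state(): the state.
- ctrl.grab_frame(name): name is "scene" or "top" or "wrist"; returns (picture, depth): 384x512x3 uint8, blue, green, red; 384x512 float32, m along the optical axis (not along the pixel's ray), 0 where there is no reading.
- ctrl.camera_model(name): a dict with "K" (3x3 intrinsics, pixels), "world_from_camera" (4x4, takes a point from camera to world coordinates); the wrist camera has in their place "tool_from_camera" (4x4, takes a point from camera to tool coordinates, whose origin is the TCP and whose axes are the flange's). Camera axes: x right, y down, z forward; pixel columns grow to the right and rows downward; lengths in m; the calibration is good to about 2 mm. A picture is of the moment at which its call begins: read the wrist's pose just before it. camera_model takes no time and is no camera call.
A pose or a line that the arm cannot do raises ctrl.Unreachable and nothing moves.
- ctrl.finish_job(): hands the job in; it is judged then, once.
Trained networks look in the newest picture that a camera, given by its name, has taken for a name from the list of things; names that differ only in an ending like _2 or _b are one class to them, and where a whole thing is asked for, a point or a joint stands for the part that bears it (a point fixed in the world has none). Each returns a list of dicts, best first, with "p" (0 to 1); they miss things now and then, are a little off and sometimes report something else, mostly with a low value. They report only what shows in the picture. A call takes as long as a camera call. They do not tell look-alikes from the thing itself.
- ctrl.boxes_of(target, camera): "xyz" ([x, y, z] in m, in world coordinates, good to about 4 mm: the middle of the surface that is visible of it).
The state is a dict: "time_s": time; "joints": joint angles; "joint_vel": joint speeds; "joint_efforts": joint torques, N m; "ee_pos": TCP position; "tcp_rot": TCP orientation; "force": force on the tool from outside, world axes, zero at the start; "moment": the same for the moment, N m; "grip_width": opening from 0.0 (shut) to 1.0 (fully open); "gripper_force": force on a finger pad.
Only numpy, scipy, OpenCV 4.12 (cv2) and the standard library are available. Lean on these libraries where they do the work, as an engineer would, in place of code of your own. Each camera call takes 0.05 s, during which the arm holds its last target. There are 200 camera calls.

### The job

Lift the small steel basket out of its blue stand and lower its splined foot into the slotted socket of the spin dryer, turned so that the splines mesh. Push it fully home against the socket's spring, until the basket's floor sits flush on the socket, and finish while still gripping the basket and keeping it pressed down there. Leave the other things on the bench where they are.

Things in the scene. Friction and masses are not known exactly. Their poses are not given: they have to be found in the camera images.
- basket: Loose perforated steel cup basket, 0.13 to 0.25 kg. Origin: tip of its foot, on its axis, z up. Heights above the tip in mm: conical nose 0-12 (radius 4 to 8), core radius 8 up to 36, four splines (fins 5 wide, to radius 14) at 14-36, along the basket's +x, -x, +y, -y; cup 36-66, radius 33 at the floor, 36 at the rim; thin post; square grip 80-112. Starts upright, foot in the stand.
- grip (a point): Centre of the square grey plastic grip on the basket's post, 22 x 22 mm and 32 high, 96 mm above the foot's tip. Its four flat sides face along the basket's x and y (this point's too), so they show where the splines are.
- seat (a point): Centre of the underside of the basket's floor, 36 mm above the foot's tip; axes as the basket's.
- rest: Fixed blue plastic stand for the basket, 76 x 76 x 42 mm, with a plain round hole of 34 mm diameter through its middle; the basket's floor rests on its top. Origin: centre of its underside, on the bench.
- dryer: Fixed white spin dryer, housing 200 x 180 mm, its flat top 58 mm above the bench, with a shallow steel splash bowl (outer radius 70, rim 74 mm above the bench) around the socket. Origin: centre of its underside, on the bench; the socket's axis rises through it.
- socket (a point): Centre of the mouth, level with the flat top, of the dryer's socket, 108 mm above the bench: an aluminium block 44 x 44 mm on a disc, with a bore of radius 9.5 and four slots 8 wide to radius 16, 40 deep. Slots point along this point's +x, -x, +y, -y, to the middles of the block's sides: the foot fits every quarter turn. z up. With the basket home, seat is here.
- spindle (a joint): Angle of the socket about the vertical relative to the dryer (rad, counter-clockwise from above). It turns with the splines but is held by a brake of about 0.3 N m, so it stays put unless forced.
- ejector (a joint): Travel (m, 0 = up, grows downward, stop at 0.011) of the 15 mm spring plunger at the bottom of the socket. Up, its top is 26 mm below the mouth; with the basket home it is down by 0.010. It pushes back with 4 N at first, 9 N with the basket home, and lifts the basket by 10 mm if nobody presses.
- bin: Bystander: open blue bin 120 x 170 x 70 mm. Origin: centre of its underside.
- tape_roll: Bystander: green roll of tape lying flat, radius 45 mm, 30 mm high. Origin: centre of its underside.
- gallipot: Bystander: steel cup, rim radius 32 mm, 45 mm high. Origin: centre of its underside.
- bottle: Bystander: white bottle, radius 30 mm, 160 mm high. Origin: centre of its underside.
There are look-alikes about, which are no part of the job. There is more than one size of the rest; the job needs the smaller.

How it is judged:
On the way, in this order (a step that is already met when the one before it is completed fails the run):
1. the basket is lifted clear of its stand, foot and all (z of seat in the frame of rest above 0.085 m), for 0.1 s.
2. its splines have entered the socket's slots (z of seat in the frame of socket below 0.016 m and horizontal distance between seat and socket below 0.005 m), for 0.1 s.
At the end, for the whole second after the job is handed in: Held by the fingers (over 2 N of contact), the basket stays pressed home: its floor within 2.5 mm of the socket's top, centred within 4 mm, upright within 0.08 rad, at rest, the spring plunger pushed down by more than 7.5 mm (z of seat in the frame of socket between -0.003 and 0.0025 m and horizontal distance between seat and socket below 0.004 m and angle between basket's own z axis and vertical below 0.08 rad and value of joint ejector above 0.0075 m and contact force between the fingers and basket above 2 N and linear speed of basket below 0.02 m/s); the arm keeps its last pose, push and grip.
It fails at once if a bystander (bin, tape roll, cup or bottle) is moved more than 30 mm (distance of any of bin, tape_roll, gallipot, bottle from where it was at the start of the episode above 0.03 m).
It also fails if it takes over 38 s, if anything falls off the work surface, if the arm or the gripper's body presses on something with over 40 N, if the wrist force passes 120 N, or if a joint passes its speed limit or range.

## Working session

There is one attempt and no reset: what is moved stays moved. The work goes in short steps, each a Python script; the robot and the scene stay as the last script left them, time stands still between calls to the robot, and variables do not carry over. Pictures are saved under pics/ and viewed, at most 10 in all, crops included, and the job is handed in when it is done.

```bash
mkdir -p pics; ls; python3 - <<'E'
from rig import ctrl
import cv2,numpy as np
for n in("scene","top"):
    im,d=ctrl.grab_frame(n); cv2.imwrite(f"pics/{n}0.png",im); np.savez(f"{n}0.npz",im=im,d=d)
    m=ctrl.camera_model(n); K=m["K"];T=np.array(m["world_from_camera"]); print(n,np.round(K,1).tolist(),np.round(T,3).tolist())
    for t in("basket","rest","dryer","grip","socket","gallipot"):
        for b in ctrl.boxes_of(t,n):
            p=np.linalg.inv(T)@np.r_[b["xyz"],1]; uv=np.array(K)@p[:3]; print(n,t,round(b["p"],2),np.round(b["xyz"],3),np.round(uv[:2]/uv[2]))
print(ctrl.state()["time_s"])
E
```

```text
pics
scene [[404.3, 0.0, 243.3], [0.0, 404.3, 195.6], [0.0, 0.0, 1.0]] [[-0.769, 0.56, -0.307, 0.876], [0.639, 0.672, -0.375, 0.4], [-0.004, -0.485, -0.875, 0.907], [0.0, 0.0, 0.0, 1.0]]
scene basket 0.55 [ 0.501 -0.21   0.062] [207. 117.]
scene rest 0.94 [ 0.36  -0.244  0.056] [239.  86.]
scene rest 0.83 [ 0.52  -0.177  0.03 ] [209. 136.]
scene dryer 0.79 [0.483 0.202 0.056] [320. 221.]
scene grip 0.62 [ 0.496 -0.204  0.06 ] [210. 118.]
scene socket 0.65 [0.469 0.196 0.096] [326. 208.]
scene gallipot 0.58 [ 0.688 -0.05   0.024] [187. 204.]
top [[417.3, 0.0, 259.5], [0.0, 417.3, 192.2], [0.0, 0.0, 1.0]] [[0.005, -0.991, 0.136, 0.417], [-1.0, -0.004, 0.011, 0.033], [-0.01, -0.137, -0.991, 1.244], [0.0, 0.0, 0.0, 1.0]]
top basket 0.32 [0.781 0.164 0.003] [221. 130.]
top rest 0.87 [ 0.35  -0.253  0.053] [366. 275.]
top rest 0.76 [ 0.485 -0.179  0.039] [337. 226.]
top rest 0.16 [ 0.497 -0.211  0.046] [349. 222.]
top dryer 0.68 [0.458 0.188 0.059] [209. 235.]
top grip 0.96 [ 0.497 -0.21   0.05 ] [349. 222.]
top socket 0.96 [0.462 0.186 0.081] [209. 233.]
top gallipot 0.93 [ 0.698 -0.046  0.01 ] [290. 156.]
0.7
```

```bash
python3 - <<'E'
import cv2,numpy as np
a=cv2.imread("pics/scene0.png");b=cv2.imread("pics/top0.png")
cv2.imwrite("pics/both.png",cv2.resize(np.hstack([a,b]),(800,300)))
c=cv2.resize(b[190:310,310:410],None,fx=5,fy=5,interpolation=2)[:600]
e=cv2.resize(b[180:300,150:210+60],None,fx=3,fy=3)[:360]
cv2.imwrite("pics/crop.png",c)
E
```

```text
(no output)
```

View pics/both.png

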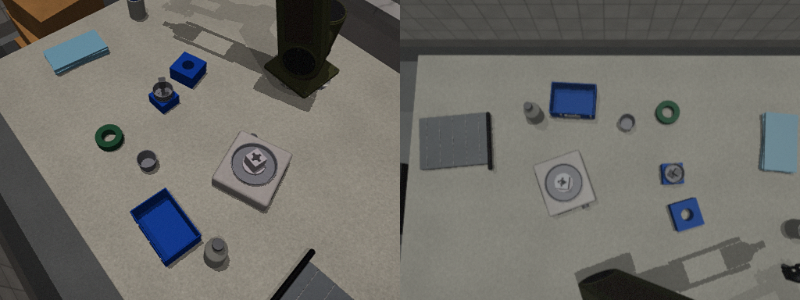

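View pics/crop.png

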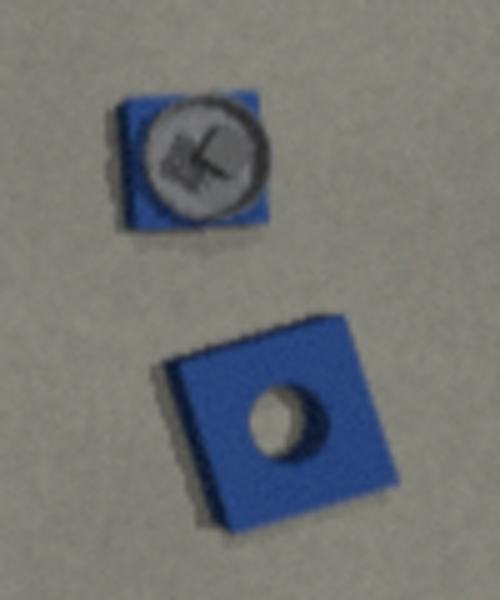

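The basket is in the small blue stand at top (349,222), and its grip is turned relative to the stand. It could be confused with the larger empty stand at (366,275) or the gallipot cup at (290,156). The dryer socket is at (209,233). I choose the one with the post and grip at (349,222). Next I'll take close wrist views of the basket and the socket.

```bash
cat > h.py <<'E'
from rig import ctrl
import cv2,numpy as np
from scipy.spatial.transform import Rotation as R
def q(yaw): # tool down, closing line (tool y) at angle yaw in world
    y=np.array([np.cos(yaw),np.sin(yaw),0]);z=np.array([0,0,-1.]);x=np.cross(y,z)
    return R.from_matrix(np.c_[x,y,z]).as_quat()
def pose(s):
    T=np.eye(4);T[:3,:3]=R.from_quat(s["tcp_rot"]).as_matrix();T[:3,3]=s["ee_pos"];return T
def shot(name,cam="wrist"):
    T=pose(ctrl.state());im,d=ctrl.grab_frame(cam);m=ctrl.camera_model(cam)
    W=T@np.array(m["tool_from_camera"]) if cam=="wrist" else np.array(m["world_from_camera"])
    K=np.array(m["K"]);cv2.imwrite(f"pics/{name}.png",im);np.savez(name+".npz",im=im,d=d,W=W,K=K)
    return im,d,W,K
def cloud(d,W,K):
    v,u=np.mgrid[:d.shape[0],:d.shape[1]]
    c=np.stack([(u-K[0,2])/K[0,0]*d,(v-K[1,2])/K[1,1]*d,d],-1)
    P=c@W[:3,:3].T+W[:3,3];P[d<=0]=np.nan;return P
def toyaw(qq): y=R.from_quat(qq).as_matrix()[:,1];return np.arctan2(y[1],y[0])
E
python3 - <<'E'
from h import *
m=ctrl.camera_model("wrist");C=np.array(m["tool_from_camera"]);print(np.round(C,3).tolist(),np.round(m["K"],0).tolist())
s=ctrl.state();y0=toyaw(s["tcp_rot"]);print(y0)
def look(x,y,z,name):
    # best yaw: try several, least joint motion
    best=None
    for yaw in np.linspace(-np.pi,np.pi,24,endpoint=False):
        M=R.from_quat(q(yaw)).as_matrix();h=.2
        o=M@(C[:3,3]);a=M@C[:3,2]  # camera optical axis
        t=np.array([x,y,z]);p=t-o-a*(h/ -a[2])
        p=t-o-a*.22
        j=ctrl.inverse_kinematics(p,q(yaw))
        if j is None: continue
        c=np.abs(np.array(j)-ctrl.state()["joints"]).max()+ .3*abs(j[5])
        if best is None or c<best[0]: best=(c,p,yaw)
    c,p,yaw=best;print(name,best);ctrl.goto(p,q(yaw));ctrl.hold(.2);return shot(name)
for a in((.5,-.205,.118,"wb"),(.462,.188,.108,"wd")):
    im,d,W,K=look(*a);P=cloud(d,W,K);print(np.nanmin(P[...,2]),np.nanmax(P[...,2]),np.round(W[:3,3],3),ctrl.state()["time_s"],np.round(ctrl.state()["joints"],2))
a=cv2.imread("pics/wb.png");b=cv2.imread("pics/wd.png");cv2.imwrite("pics/w2.png",cv2.resize(np.hstack([a,b]),(800,300)))
E
```

```text
[[-0.001, -0.961, -0.275, 0.069], [1.0, -0.001, 0.0, 0.0], [-0.001, -0.275, 0.961, -0.143], [0.0, 0.0, 0.0, 1.0]] [[276.0, 0.0, 256.0], [0.0, 276.0, 191.0], [0.0, 0.0, 1.0]]
-1.1600048550146416
wb (np.float64(0.7631086053174443), array([ 0.49568337, -0.21208979,  0.18699287]), np.float64(-0.5235987755982991))
-0.0038567769324057144 0.2897580537559972 [ 0.53  -0.153  0.33 ] 2.4833 [-0.48  0.3   1.64 -0.    1.2   0.04]
wd (np.float64(0.7763769677086988), array([0.46396092, 0.17993444, 0.17699287]), np.float64(0.26179938779914913))
-0.0034689463832441314 0.2796317013370291 [0.446 0.246 0.32 ] 4.1917 [ 0.28  0.25  1.74 -0.    1.15  0.02]
```

View pics/w2.png

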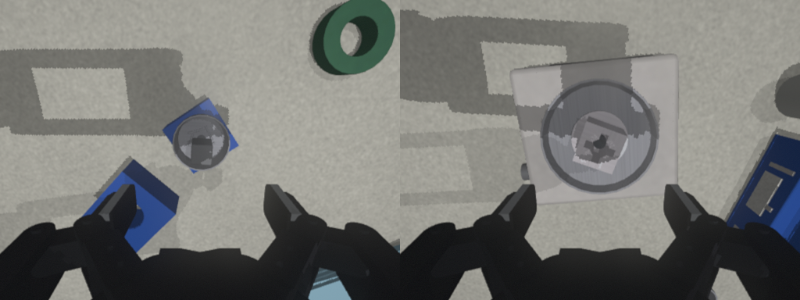

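The left half shows the basket in its small stand, with the cup near (200,142). The right half shows the dryer with the tilted square socket block near (600,140). I'll fit both squares from depth.

```bash
cat > fit.py <<'E'
from h import *
def squarefit(P,xy,zlo,zhi,r):
    m=(P[...,2]>zlo)&(P[...,2]<zhi)&(np.hypot(P[...,0]-xy[0],P[...,1]-xy[1])<r)
    p=P[m];(c,s,a)=cv2.minAreaRect((p[:,:2]*1000).astype(np.float32))
    return np.round(c,1),np.round(s,1),round(((a+45)%90)-45,1),len(p),np.round(np.median(p[:,2]),4),m
E
python3 - <<'E'
from fit import *
for n,xy,lo,hi,r in(("wb",(.5,-.205),.112,.126,.03),("wd",(.462,.188),.1,.114,.045)):
    f=np.load(n+".npz");P=cloud(f["d"],f["W"],f["K"]);*o,m=squarefit(P,xy,lo,hi,r);print(n,*o)
    vs,us=np.where(m);c=f["im"][vs.min()-30:vs.max()+30,us.min()-30:us.max()+30].copy()
    cv2.imwrite(f"pics/{n}c.png",cv2.resize(c,(400,400),interpolation=2))
    mm=cv2.resize((m[vs.min()-30:vs.max()+30,us.min()-30:us.max()+30]*255).astype(np.uint8),(400,200),interpolation=0)
    cv2.imwrite(f"pics/{n}m.png",mm)
g=lambda n:cv2.imread(f"pics/{n}.png")
cv2.imwrite("pics/fit.png",np.vstack([np.hstack([g("wbc"),g("wdc")]),np.hstack([g("wbm"),g("wdm")])]))
f=np.load("wb.npz");P=cloud(f["d"],f["W"],f["K"])
# stand/cup checks: cup rim z ~ .072
m=(np.abs(P[...,2]-.072)<.004)&(np.hypot(P[...,0]-.5,P[...,1]+.205)<.06)
print(len(P[m]),cv2.minEnclosingCircle((P[m][:,:2]*1000).astype(np.float32)))
for n,lo,hi,r,xy in(("top0",.112,.126,.04,(.5,-.205)),("top0",.1,.114,.045,(.462,.188)),("scene0",.112,.126,.04,(.5,-.205)),("scene0",.1,.114,.045,(.462,.188))):
    f=np.load(n+".npz");c=ctrl.camera_model(n[:-1]);P=cloud(f["d"],np.array(c["world_from_camera"]),np.array(c["K"]))
    try:*o,m=squarefit(P,xy,lo,hi,r);print(n,*o)
    except Exception as e:print(n,"none")
E
```

```text
wb [ 497.4 -211.9] [22.4 22.1] -33.6 734 0.1179
wd [460.6 187.5] [44.6 44.2] -5.6 2400 0.108
624 ((497.42559814453125, -212.01199340820312), 35.926692962646484)
top0 [ 498.2 -213. ] [21.  21.9] -35.6 68 0.1169
top0 [461.4 186.6] [44.8 43.8] -5.5 204 0.1067
scene0 [ 495.3 -208.6] [23.  20.8] -37.8 66 0.118
scene0 [458.7 188.9] [45.  45.9] -4.7 320 0.1078
```

View pics/fit.png

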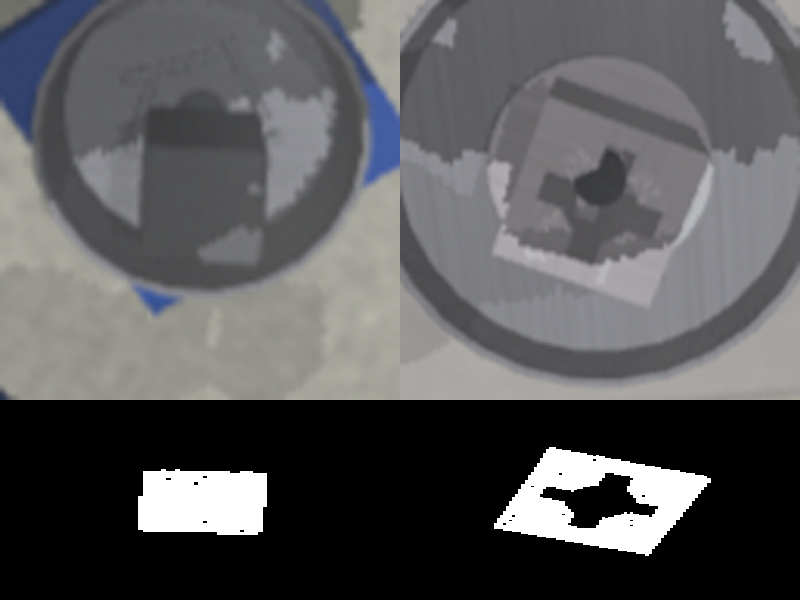

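The fits agree with the known sizes: grip 22 mm at z 0.118, block 44 mm at z 0.108, cup rim radius 36 mm. That puts the basket at (0.4974, -0.2119), yaw -33.6°, and the socket at (0.4606, 0.1875), yaw -5.6°. Now I'll grasp, lift and check.

```bash
python3 - <<'E'
from fit import *
b=np.array([.4974,-.2119]);yb=np.radians(-33.6)
ctrl.goto([*b,.2],q(yb));ctrl.line_to([*b,.085],max_speed=.12)
s=ctrl.state();print(s["time_s"],s["ee_pos"],s["force"])
ctrl.command_gripper(0.0);s=ctrl.state();print(s["grip_width"],s["gripper_force"],s["force"],s["time_s"])
ctrl.line_to([*b,.225],max_speed=.12);ctrl.hold(.2)
s=ctrl.state();print(s["time_s"],s["ee_pos"],s["grip_width"],s["gripper_force"],s["force"])
im,d,W,K=shot("held");P=cloud(d,W,K);t=s["ee_pos"]
for dz in(.055,.05,.04,.03,.02,.01,0):
    m=(np.abs(P[...,2]-(t[2]-dz))<.003)&(np.hypot(P[...,0]-t[0],P[...,1]-t[1])<.05);print(dz,m.sum())
m=(np.abs(P[...,2]-(t[2]-.013))<.004)&(np.hypot(P[...,0]-t[0],P[...,1]-t[1])<.045);p=P[m]
if len(p)>10:print(cv2.minEnclosingCircle((p[:,:2]*1000).astype(np.float32)),np.median(p[:,2]))
cv2.imwrite("pics/heldc.png",im)
E
```

```text
6.7667 [ 0.49803514 -0.21208167  0.08560688] [0.41064818 0.80802537 0.4040583 ]
0.24905568589631955 58.8567316532135 [-0.84280514  0.50870278  2.08765469] 7.3667
8.8833 [ 0.49706346 -0.21172376  0.2242812 ] 0.2492691813757249 58.63063395023346 [-0.72479225 -0.6765887  -1.94479978]
0.055 0
0.05 0
0.04 3482
0.03 301
0.02 407
0.01 227
0 4
((496.7961120605469, -211.37339782714844), 35.794891357421875) 0.21067254075081676
```

View pics/heldc.png

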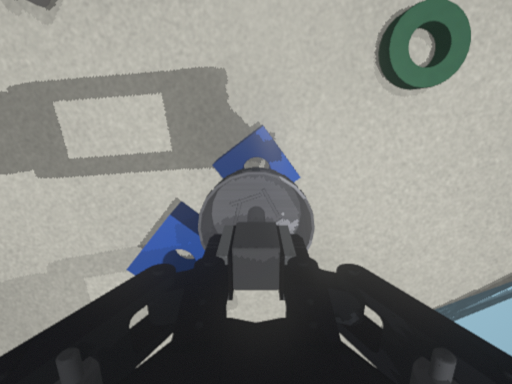

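The picture shows the basket held upright at (256,220), with its foot clear of the stand. The cup axis is within 0.5 mm of the TCP. Now I'll carry it over and insert in steps, monitoring force.

```bash
python3 - <<'E'
from fit import *
k=np.array([.4606,.1875]);y=np.radians(-5.6)
ctrl.goto([*k,.23],q(y));ctrl.hold(.3)
s=ctrl.state();print(s["time_s"],np.round(s["ee_pos"],4),s["force"]);f0=np.array(s["force"])
im,d,W,K=shot("over");P=cloud(d,W,K);t=s["ee_pos"]
m=(np.abs(P[...,2]-(t[2]-.013))<.004)&(np.hypot(P[...,0]-t[0],P[...,1]-t[1])<.045);p=P[m]
c,_=cv2.minEnclosingCircle((p[:,:2]*1000).astype(np.float32));print("cup",c,np.median(p[:,2]))
for z in(.19,.178,.172,.168,.164,.160,.157):
    ctrl.line_to([*k,z],max_speed=.05);ctrl.hold(.1);s=ctrl.state()
    f=np.array(s["force"])-f0;print(z,np.round(s["ee_pos"],4),np.round(f,1),np.round(s["moment"],2),round(s["time_s"],2))
    if np.linalg.norm(f)>12: print("stop");break
E
```

```text
10.7167 [0.461  0.1868 0.23  ] [ 0.51212487  0.35694204 -1.65852181]
cup (460.26910400390625, 187.2584991455078) 0.21637709597213967
0.19 [0.461  0.1876 0.1904] [-0.3 -0.1 -0. ] [-0.03  0.01 -0.04] 11.82
0.178 [0.4606 0.1875 0.1779] [ 0.8 -0.6  0. ] [-0.05 -0.07 -0.  ] 12.31
0.172 [0.4605 0.1875 0.1719] [-0.9 -0.6  0.5] [-0.01  0.02 -0.01] 12.68
0.168 [0.4606 0.1875 0.1679] [-0.6 -0.5 -0.9] [-0.03  0.02  0.01] 13.03
0.164 [0.4605 0.1875 0.1639] [ 0.7 -0.5 -0.1] [0.01 0.01 0.02] 13.38
0.16 [0.4614 0.1877 0.1606] [ 0.6 -0.5  4. ] [ 0.02 -0.22  0.02] 13.72
0.157 [0.4613 0.1877 0.1574] [0.7 0.8 4.8] [ 0.1  -0.39  0.01] 14.07
```

The splines entered without resistance, and the plunger spring is now felt as expected. Continuing to home.

```bash
python3 - <<'E'
from fit import *
k=np.array([.4606,.1875]);f0=-1.66
for z in(.155,.153,.152,.151,.150,.149,.148):
    ctrl.line_to([*k,z],max_speed=.03);ctrl.hold(.15);s=ctrl.state()
    f=np.array(s["force"]);print(z,np.round(s["ee_pos"],4),np.round(f,1),np.round(s["moment"],2),round(s["grip_width"],3),round(s["time_s"],2))
    if f[2]-f0>22: break
ctrl.hold(.3);s=ctrl.state();print(np.round(s["force"],1),s["gripper_force"])
im,d,W,K=shot("home");P=cloud(d,W,K);t=s["ee_pos"]
m=(np.abs(P[...,2]-.138)<.004)&(np.hypot(P[...,0]-t[0],P[...,1]-t[1])<.045);p=P[m]
print(len(p),cv2.minEnclosingCircle((p[:,:2]*1000).astype(np.float32)),np.median(p[:,2]),np.percentile(p[:,2],90))
E
```

```text
0.155 [0.4613 0.1877 0.1554] [2.  0.1 5.6] [ 0.1  -0.48  0.01] 0.246 14.47
0.153 [0.4613 0.1877 0.1535] [1.2 0.3 6.1] [ 0.13 -0.4   0.04] 0.25 14.88
0.152 [0.4613 0.1877 0.1526] [1.4 0.4 6.8] [ 0.11 -0.39 -0.02] 0.249 15.28
0.151 [0.4613 0.1877 0.1516] [1.7 0.4 6.6] [ 0.07 -0.35 -0.  ] 0.247 15.68
0.15 [0.4614 0.1878 0.1513] [-0.1 -0.1 11.4] [-0.01 -0.13 -0.02] 0.247 16.07
0.149 [0.4614 0.1878 0.1512] [-1.6 -0.5 18.8] [-0.1   0.39 -0.04] 0.249 16.48
0.148 [0.4615 0.1878 0.1512] [-2.2 -0.9 25.8] [-0.24  0.88  0.  ] 0.249 16.88
[-3.  -1.6 25.7] 62.41650938987732
979 ((460.87261962890625, 188.2520751953125), 36.035186767578125) 0.1376789408417725 0.13858866419601437
```

View pics/home.png

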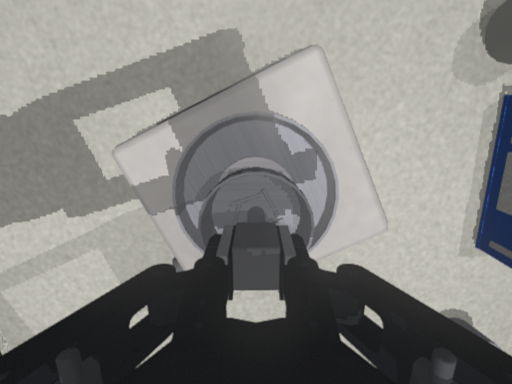

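The picture shows the cup at (256,215) seated on the socket. Its rim is at z 0.138, which is 108 + 30 mm as it must be, with a hard stop and about 27 N of push. Handing in.

```bash
python3 -c "
from rig import ctrl
print(ctrl.finish_job(),ctrl.state()['time_s'],ctrl.state()['force'])"
```

```text
the job is handed in; nothing more can be done
the job is handed in; nothing more can be done
```

The basket is in the dryer's socket, splines meshed and pushed home against a hard stop (rim at 138 mm, as it should be), still gripped and pressed at about 27 N; I've handed the job in, but no verdict came back.

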